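# Set the outer heat ring of the sealing controller

### The job

The next bags use another film: on the grey sealing controller, turn only the wide outer ring of the double knob, gripping it lightly (about 30 N at each finger, never over 50 N), until its white pointer lines up with the green tab on the scale, and leave the small red inner knob at its present setting. Then press the round green button in to store the setting and let it go, without pressing it before the ring is set, and leave the green tab and the things lying around where they are.

Things in the scene. Friction and masses are not known exactly. Their poses are not given: they have to be found in the camera images.
- controller: Grey box with a black panel on top, 160 (x) x 300 (y) x 60 mm high, fixed to the table. Origin: centre of its underside; its x points away from the robot, y to the left, z up, when its yaw is 0. The panel (top) is at z = 60 mm. The double knob stands at x 0, y +60 mm, the green button at x -10 mm, y -90 mm of it.
- ring_grip (a point): Point on the upright axis of the double knob, at about mid-height of the outer ring's grip, 25 mm above the panel. The outer ring is a grey fluted cylinder, 62 mm in diameter, from 5 to 38 mm above the panel, on a black flange of 82 mm diameter (1 to 5 mm above the panel). It turns freely at about 0.06 N m and stays where it is left. The inner knob stands above it on the same axis.
- ring_pointer (a point): End of the white pointer line of the outer ring, on the flange's edge, 41 mm from the axis; a second white line on top of the ring points the same way.
- ring (a joint): Angle of the outer ring, rad; 0: pointer towards the box's -x (the robot's side); grows anticlockwise seen from above (the pointer goes to the box's -y); range -2.4 to 2.4. It starts between -1.0 and -0.3.
- tab (a joint): Angle of the green tab on the scale, same zero and direction as ring, so the ring is set when the two are equal. The tab is an 18 x 8 x 4 mm green block that lies 43 to 61 mm from the axis and reaches 5 mm above the panel. It is stiff (1.5 N m) and is not to be moved. It stands between 0.35 and 1.0.
- tab_mark (a point): Point in front of the middle of the tab's inner end, 41 mm from the axis: the ring's pointer end must come here.
- inner (a joint): Angle of the inner knob, same zero and direction as ring. The inner knob is red, 34 mm in diameter, from 38.5 to 54.5 mm above the panel, with a white line on top; it turns very easily (0.008 N m), apart from the ring.
- inner_pointer (a point): Outer end of the white line on the inner knob's top, 16 mm from the axis, 54.5 mm above the panel.
- store_top (a point): Centre of the top face of the green push button, 36 mm in diameter, which moves straight down.
- store (a joint): How far the button is pressed, m; 0 released, 0.006 fully in; a spring of about 5 N when fully in returns it.
- packs: Flat wrapped brown biscuit, 94 x 72 x 11 mm, loose on the table at the right; origin at the centre of its underside. Bystander.
- labels: Roll of white labels, 112 mm in diameter, 50 mm high, loose on the table at the left; origin at the centre of its underside. Bystander.
- tin: Round red tin with a yellow lid, 66 mm in diameter, 57 mm high, loose behind the controller; origin at the centre of its underside. Bystander.
- sample: Small carton with a red bow, 50 x 62 x 66 mm, loose at the left; origin at the centre of its underside. Bystander.

How it is judged:
By the outcome, as a careful person would: the job done as asked, in the order asked, and still so for the second after the job is handed in, with the robot touching nothing.
It also fails if it takes over 51 s, if anything falls off the work surface, if the arm or the gripper's body presses on something with over 40 N, if the wrist force passes 120 N, or if a joint passes its speed limit or range.

### The arm

A 6-joint arm with a two-finger parallel gripper is mounted at the origin on a cart in front of the work surface, level with it; the furniture and walls round the work are solid. World frame = base frame: x ahead of the robot, y to its left, z up, the work surface at z = 0. Lengths are in mm, angles in rad, forces in N, time in s.
With the tool pointing down it reaches from about 275 to 1000 mm from the base axis. Payload 8.4 kg.
Tool frame: the origin (TCP) lies at the very end of the fingers, on their centre line; the grasp point (between the pads) lies 19 mm behind it; z points along the fingers, y is the direction in which the jaws open and shut (so a half turn about z gives the same grasp; the last joint's range is limited). The gripper opens to 85 mm and grips with 20 to 120 N. Pads are 22 mm wide; open, the fingers measure 114 mm over their backs; the gripper's body (76 mm by 85 mm) begins 54 mm behind the grasp point. The pads swing forward as they close: fully open they stand 13 mm farther back than shut.
Start: joints at [1.272, 0.353, 1.633, -0, 1.155, -0.002], TCP at [182.787, 597.676, 191.381] pointing down, gripper open.
Joint ranges: [-2.63, 2.63], [-0.92, 2.1], [0.06, 2.66], [-1.3, 4.44], [0, 2.69], [-3.02, 3.02]. Speed limits (rad/s): [2.22, 2.22, 2.79, 3.14, 3.14, 3.14].

### API

Orientations are given as [roll, pitch, yaw] about the fixed x, y, z axes, in that order (R = Rz(yaw) Ry(pitch) Rx(roll)).
In Python, from rig import r gives the robot as it stands.
- The arm moves only by the tool jog_arm, never from a script. Its argument "increments" is text: rows parted by semicolons, each of 7 numbers parted by spaces: the shift along the tool's x, y, z in cm, then the turn, a rotation vector about the tool's x, y, z in rad, then the opening, from -1 (shut) to 1 (fully open). A call has exactly 8 rows; each row shifts and turns the commanded pose from where the row before left it, along the tool's axes as they then stand; what a row does not reach is not made up. A row lasts 1/10 s, in which the tool goes at most 50 mm and 8.59 degrees, less where a joint would pass 70% of its speed; a pose out of reach is approached as far as the arm can. A call with a gripper value outside its range is refused whole. The fingers move at their own pace and stop on an object; "squeeze" is the grip in N (left out, the last holds). Time passes only in rows, so rows that do not move let the fingers close, or fill a call up. It gives the time, the measured TCP pose, the force and the opening at its end, in the units of the state.
- r.sense(): the state, without advancing time (a new reading comes with each control period).
- r.grab_frame(name): name is "scene" or "top"; returns the picture (384x512x3 uint8, red, green, blue); there is no depth.
- r.camera_info(name): a dict with "K" (3x3 intrinsics, pixels), "dist_coeffs" ([k1, k2, p1, p2, k3] as OpenCV has them; the pictures are not rectified), "rvec" (rotation vector, rad) and "tvec" (3), from world to camera coordinates, as OpenCV has them. Camera axes: x right, y down, z forward; pixel columns grow to the right and rows downward; lengths in mm; the calibration is good to about 2 mm. A picture is of the moment at which its call begins. camera_info takes no time and is no camera call.
- r.sign_off(): hands the job in, once; it reports no verdict.
The state is a dict: "clock": time; "qpos": joint angles; "qvel": joint speeds; "joint_efforts": joint torques, N m; "eef_pos": TCP position; "tcp_rot": TCP orientation; "contact_force": force on the tool from outside, world axes, zero at the start; "wrist_torque": the same for the moment, N m; "opening": opening from 0.0 (shut) to 1.0 (fully open).
Only numpy, scipy, OpenCV 4.12 (cv2) and the standard library are available. Lean on these libraries where they do the work, as an engineer would, in place of code of your own. Each camera call takes 0.05 s, during which the arm holds its last target.

## Working session

There is one attempt and no reset: what is moved stays moved. The work goes in short steps, Python scripts to look and compute and a tool call to move; the robot and the scene stay as the last step left them, time stands still between calls to the robot, and variables do not carry over. Pictures are saved under pics/ and viewed, and the job is handed in when it is done.

Besides the shell and the picture viewer there is one more tool, called after ">>>" as a command line: name --argument value ..., lists and objects as JSON in quotes. jog_arm: Moves the arm, as the interface text tells. Its arguments: {"type":"object","properties":{"increments":{"type":"string"},"squeeze":{"type":"number"}},"required":["increments"]}

```bash
ls; mkdir -p pics
python3 - <<'E'
from rig import r
import cv2
print(r.sense())
for n in("scene","top"):
    f=r.grab_frame(n); cv2.imwrite(f"pics/{n}0.png",f[:,:,::-1]); print(n,r.camera_info(n))
E
```

```text
pics
{'clock': 0.0, 'qpos': array([ 1.27156755e+00,  3.53682398e-01,  1.63416389e+00, -1.83020768e-05,
        1.15519276e+00, -2.40965638e-03]), 'qvel': array([-6.83463568e-05,  1.25286142e-03,  9.38197847e-04, -3.91275486e-04,
       -6.13263359e-04, -4.57033301e-04]), 'joint_efforts': array([ 2.53693361e-03, -6.05265284e+01, -3.42076135e+01,  7.06044716e-05,
        9.34877928e-03,  1.76698353e-05]), 'eef_pos': array([182.64930375, 597.13929829, 190.62760156]), 'tcp_rot': array([-3.14014622e+00,  1.32480001e-05,  2.84478095e+00]), 'contact_force': array([-0.55330903,  0.63391948,  0.12623574]), 'wrist_torque': array([ 0.02183098, -0.0246555 ,  0.03033525]), 'opening': 1.0014956878069898}
scene {'K': array([[377.01630266,   0.        , 251.62483073],
       [  0.        , 377.01630266, 187.34952966],
       [  0.        ,   0.        ,   1.        ]]), 'dist_coeffs': array([0.02397595, 0.        , 0.        , 0.        , 0.        ]), 'rvec': array([ 2.04924858, -0.67700125,  0.36824011]), 'tvec': array([-429.7078583 ,  292.7663442 , 1118.27001447])}
top {'K': array([[357.63164855,   0.        , 252.59213578],
       [  0.        , 357.63164855, 197.63370588],
       [  0.        ,   0.        ,   1.        ]]), 'dist_coeffs': array([-0.00982636,  0.        ,  0.        ,  0.        ,  0.        ]), 'rvec': array([ 2.16896451, -2.1859571 ,  0.07368046]), 'tvec': array([ 103.22695897,  590.4496899 , 1103.40765396])}
```

View pics/scene0.png

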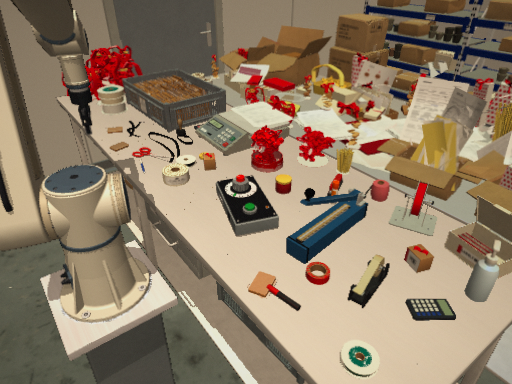

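View pics/top0.png

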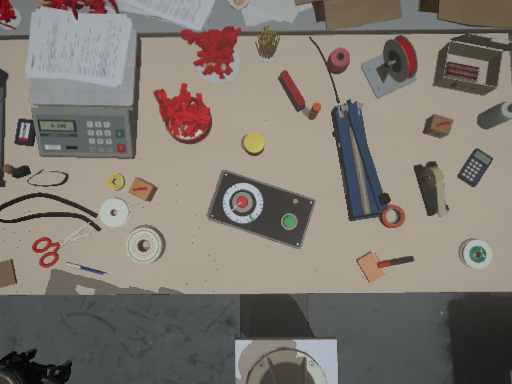

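The controller is near the middle of both pictures (top view: knob about (243,203), green button about (289,221)), clear of the bystanders. I'll zoom in.

Run:
```python
import cv2
a=cv2.imread('pics/top0.png')[160:256,195:323]; cv2.imwrite('pics/topz.png',cv2.resize(a,None,fx=6,fy=6,interpolation=cv2.INTER_CUBIC))
a=cv2.imread('pics/scene0.png')[160:240,200:290]; cv2.imwrite('pics/scenez.png',cv2.resize(a,None,fx=7,fy=7,interpolation=cv2.INTER_CUBIC))
```

```text
(no output)
```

View pics/topz.png

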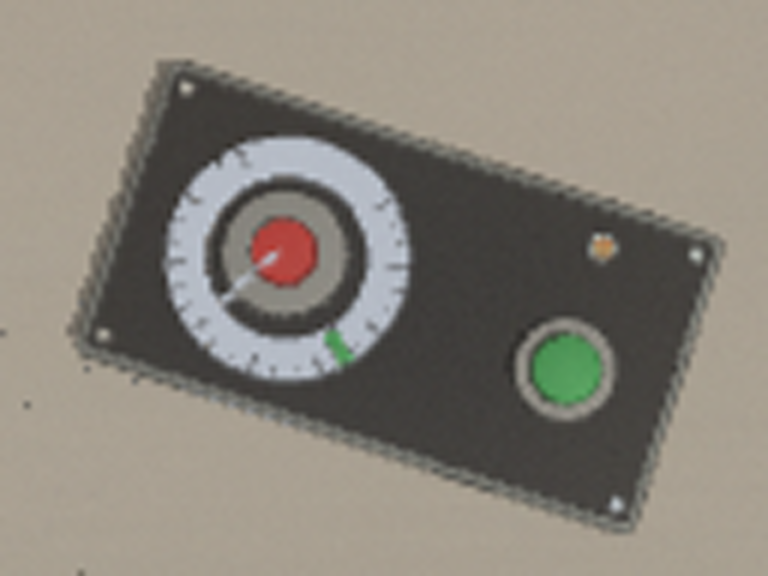

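View pics/scenez.png

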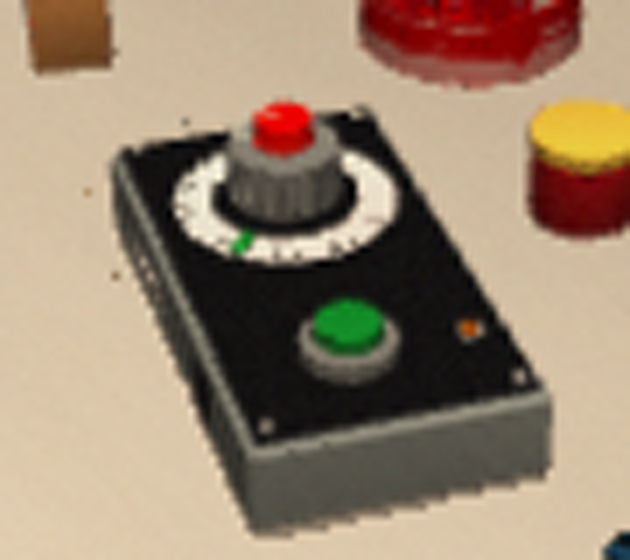

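```bash
cat > h.py <<'E'
import numpy as np, cv2
from rig import r
def ray(cam,uv,z):
    c=r.camera_info(cam); R=cv2.Rodrigues(c['rvec'])[0]
    n=cv2.undistortPoints(np.array(uv,float).reshape(-1,1,2),c['K'],c['dist_coeffs']).reshape(-1,2)
    C=-R.T@c['tvec']; d=np.c_[n,np.ones(len(n))]@R
    z=np.broadcast_to(z,len(n)); s=(z-C[2])/d[:,2]
    return C+s[:,None]*d
def tz(p): # topz pixels -> image
    return (np.array(p,float)+.5)/6-.5+[195,160]
def sz(p): return (np.array(p,float)+.5)/7-.5+[200,160]
E
python3 - <<'E'
from h import *
S=ray('top',tz([(186,88),(697,255),(617,504),(103,335)]),60.5)
print(S[:,:2]); 
c=S.mean(0); print('box c',c[:2])
e=[S[0]-S[1],S[3]-S[2]]; print('yaw from y-edges',[np.arctan2(-v[0],v[1]) for v in e]); e=[S[0]-S[3],S[1]-S[2]];print('x-edges',[np.arctan2(v[1],v[0]) for v in e],[np.linalg.norm(v) for v in e])
K=ray('top',tz([(288,258.5),(285,252),(284,251),(565,369),(566,368)]),[61,98,114.5,66,70]);print(K[:,:2])
d=K[0]-K[3];a=np.arctan2(d[1],d[0]); print('knob-button dist',np.hypot(*d[:2]),'yaw',a-np.arctan2(150,10))
yaw=a-np.arctan2(150,10)
def ang(p,ax): # dir rel box; 0 = -x, grows toward -y 
    v=p-ax; return (np.arctan2(v[1],v[0])-yaw-np.pi+np.pi)%(2*np.pi)-np.pi
ax=K[0]
for nm,px,z in [('ptr',(220,302),65),('ptrtop',(240,288),98),('inner tip',(274,259),114.5),('tab',(339,348),65),('tab in',(330,334),65),('tab out',(347,361),65)]:
    P=ray('top',tz([px]),z)[0]; v=P-ax; print(nm,P[:2],np.hypot(*v[:2]),ang(P,ax))
# scene
P=ray('scene',sz([(283,200),(348,355),(243,243),(285,118)]),[60,60,65,114.5]);print('scene scale c, bezel, tab, red',P[:,:2])
E
```

```text
[[660.89853966 180.49851329]
 [573.34947107 -78.3762271 ]
 [448.38009355 -35.77240438]
 [535.18503294 222.76619899]]
box c [554.45328431  72.2790202 ]
yaw from y-edges [np.float64(-0.3261159304983224), np.float64(-0.32392607234341414)]
x-edges [np.float64(-0.3243483765352666), np.float64(-0.32855765702653955)] [np.float64(132.62896752758434), np.float64(132.03193184441517)]
[[573.21254066 128.83114831]
 [574.06723186 128.90075137]
 [573.45716403 128.74069633]
 [516.18362569 -10.1910095 ]
 [516.63520905 -10.33410219]]
knob-button dist 150.26462492808218 yaw -0.32271274662506566
ptr [551.24481704 163.11835116] 40.720917965979865 -0.6782757561230914
ptrtop [556.5907123  151.02030989] 27.72443091926482 -0.6051608154273636
inner tip [569.63118043 133.58285939] 5.950201610383566 -0.6022192662202857
tab [527.60901158 103.23701137] 52.29475795878536 0.8341380748502711
tab in [534.68646133 107.72066152] 43.930757348564576 0.8239831266928812
tab out [521.04518801  99.25764826] 59.96686241512579 0.838435857851886
scene scale c, bezel, tab, red [[573.76530134 128.88609072]
 [516.29201134 -10.73561327]
 [527.51708236 100.01209335]
 [573.82532365 125.20769059]]
```

```bash
cat >> h.py <<'E'
AX=np.array([573.5,128.9]); YAW=-0.325
def proj(cam,P):
    c=r.camera_info(cam); return cv2.projectPoints(np.array(P,float).reshape(-1,1,3),c['rvec'],c['tvec'],c['K'],c['dist_coeffs'])[0].reshape(-1,2)
def prof(img,cam,r0,r1,z,ch,ax=AX,lo=-1.8,hi=1.8,n=721):
    t=np.linspace(lo,hi,n); rr=np.linspace(r0,r1,9)
    T,Rr=np.meshgrid(t,rr,indexing='ij'); w=T+YAW+np.pi
    P=np.stack([ax[0]+Rr*np.cos(w),ax[1]+Rr*np.sin(w),np.full_like(T,z)],-1).reshape(-1,3)
    uv=proj(cam,P).astype(np.float32).reshape(n,9,2)
    return t,cv2.remap(ch(img.astype(np.float32)),uv[...,0],uv[...,1],cv2.INTER_CUBIC).mean(1)
def peak(t,v,half=.3,sign=1):
    v=v-np.median(v); i=np.argmax(v); m=abs(t-t[i])<half; w=np.clip(v[m]-.25*v[i],0,None)
    return t[i],(w*t[m]).sum()/w.sum(),v[i]
gray=lambda a:a.mean(-1)
green=lambda a:a[...,1]-a[...,0]/2-a[...,2]/2
minc=lambda a:a.min(-1)
def measure(img,cam='top',ax=AX):
    for nm,a in dict(ptr=(35,40,65,minc),ringtop=(20,29,98,minc),inner=(4,15,114.5,minc),tab=(45,59,65,green)).items():
        print(nm,np.round(peak(*prof(img,cam,*a,ax=np.array(ax))),3))
E
python3 - <<'E'
from h import *
for cam in('top','scene'):
    im=cv2.imread(f'pics/{cam}0.png')[:,:,::-1]
    for ax in [(573.5,128.9),(574.2,128.9),(573.5,129.6)] if cam=='top' else [(574,127)]: print(cam,ax); measure(im,cam,ax)
E
```

```text
top (573.5, 128.9)
ptr [-0.675 -0.67  98.462]
ringtop [-0.68  -0.677 43.534]
inner [-0.735 -0.749 89.469]
tab [ 0.845  0.832 69.952]
top (574.2, 128.9)
ptr [ -0.66   -0.654 101.879]
ringtop [-0.655 -0.654 42.341]
inner [-0.69  -0.688 90.927]
tab [ 0.835  0.825 69.932]
top (573.5, 129.6)
ptr [-0.665 -0.66  96.631]
ringtop [-0.66  -0.658 42.99 ]
inner [-0.71  -0.713 90.834]
tab [ 0.855  0.844 70.119]
scene (574, 127)
ptr [-1.5   -1.497 88.103]
ringtop [-0.65  -0.648 28.716]
inner [-0.745 -0.745 55.184]
tab [  0.845   0.837 101.129]
```

>>> jog_arm --increments "0 0 0 0 0 0.14 1; 0 0 0 0 0 0.139 1; -2 -0.6 0 0 0 0 1; -3.8 -1.17 0 0 0 0 1; -3.8 -1.17 0 0 0 0 1; -3.8 -1.17 0 0 0 0 1; -3.8 -1.17 0 0 0 0 1; -3.8 -1.17 0 0 0 0 1" --squeeze 30

```text
clock: 0.9
eef_pos: [324.7, 426.8, 191.2]
tcp_rot: [-3.141, 0.0, 2.569]
contact_force: [1.3, 0.8, 0.3]
opening: 0.997
```

>>> jog_arm --increments "-3.8 -1.17 0 0 0 0 1; -3.8 -1.17 0 0 0 0 1; -3.8 -1.17 0 0 0 0 1; -3.8 -1.17 0 0 0 0 1; -3.8 -1.17 0 0 0 0 1; -3.8 -1.17 0 0 0 0 1; -3.8 -1.17 0 0 0 0 1; -3.8 -1.17 0 0 0 0 1"

```text
clock: 1.7
eef_pos: [528.2, 182.7, 191.3]
tcp_rot: [-3.141, -0.0, 2.569]
contact_force: [1.3, 0.1, 0.8]
opening: 1.004
```

>>> jog_arm --increments "-2.5 -0.8 0 0 0 0 1; -2.5 -0.8 0 0 0 0 1; -1.7 -0.4 0 0 0 0 1; 0 0 2 0 0 0 1; 0 0 1 0 0 0 1; 0 0 0 0 0 0 1; 0 0 0 0 0 0 1; 0 0 0 0 0 0 1"

```text
clock: 2.5
eef_pos: [573.3, 132.4, 162.1]
tcp_rot: [3.141, 0.001, 2.567]
contact_force: [0.6, -0.1, 0.5]
opening: 0.999
```

Run:
```python
from h import *
s=r.sense(); print(s['eef_pos'],s['tcp_rot'],s['qpos'])
f=r.grab_frame('scene')[:,:,::-1]; cv2.imwrite('pics/s1.png',cv2.resize(f[120:240,190:310],None,fx=5,fy=5,interpolation=cv2.INTER_CUBIC))
```

```text
[573.32014534 132.39404496 162.10188708] [3.14095630e+00 5.83658200e-04 2.56684494e+00] [ 2.24381106e-01  3.25698570e-01  1.74315983e+00  2.89443959e-05
  1.07187115e+00 -7.71681534e-01]
```

View pics/s1.png

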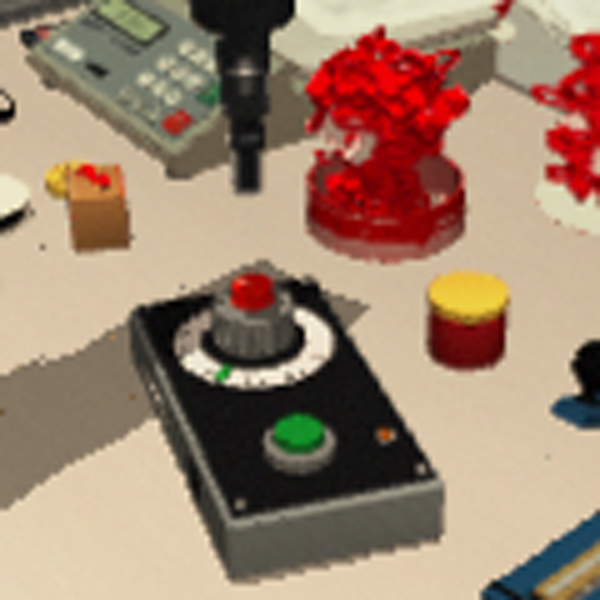

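>>> jog_arm --increments "-0.21 -0.28 0 0 0 0 1; 0 0 0 0 0 0 1; 0 0 2 0 0 0 1; 0 0 2.5 0 0 0 1; 0 0 2.5 0 0 0 1; 0 0 1.2 0 0 0 1; 0 0 0 0 0 0 1; 0 0 0 0 0 0 1"

```text
clock: 3.35
eef_pos: [573.9, 128.5, 80.1]
tcp_rot: [3.141, 0.0, 2.566]
contact_force: [0.8, 0.1, 0.1]
opening: 0.997
```

>>> jog_arm --increments "0 0 0.6 0 0 0 0.8; 0 0 0.5 0 0 0 0.7; 0 0 0 0 0 0 0.65; 0 0 0 0 0 0 0.6; 0 0 0 0 0 0 0.55; 0 0 0 0 0 0 0.5; 0 0 0 0 0 0 0.48; 0 0 0 0 0 0 0.46" --squeeze 30

```text
clock: 4.15
eef_pos: [573.4, 128.5, 68.5]
tcp_rot: [3.142, 0.0, 2.566]
contact_force: [-0.1, -0.5, -0.2]
opening: 0.728
```

>>> jog_arm --increments "0 0 0 0 0 0 0.44; 0 0 0 0 0 0 0.42; 0 0 0 0 0 0 0.4; 0 0 0 0 0 0 0.3; 0 0 0 0 0 0 0.1; 0 0 0 0 0 0 -0.2; 0 0 0 0 0 0 -0.2; 0 0 0 0 0 0 -0.2" --squeeze 30

```text
clock: 4.95
eef_pos: [573.8, 128.8, 68.6]
tcp_rot: [3.141, 0.001, 2.566]
contact_force: [2.3, 2.0, 0.1]
opening: 0.401
```

Run:
```python
from h import *
s=r.sense(); print(s['eef_pos'],s['tcp_rot'],s['contact_force'],s['wrist_torque'],s['opening'])
for c in('top','scene'):
  f=r.grab_frame(c)[:,:,::-1]; cv2.imwrite(f'pics/{c}2.png',cv2.resize(f[150:250,195:305],None,fx=6,fy=6,interpolation=cv2.INTER_CUBIC))
```

```text
[573.84453767 128.80688766  68.56370675] [3.14067775e+00 5.09857212e-04 2.56581485e+00] [2.2602522  1.97966646 0.07703008] [ 0.4426987  -0.20386079  0.068514  ] 0.40133308581307797
```

View pics/scene2.png

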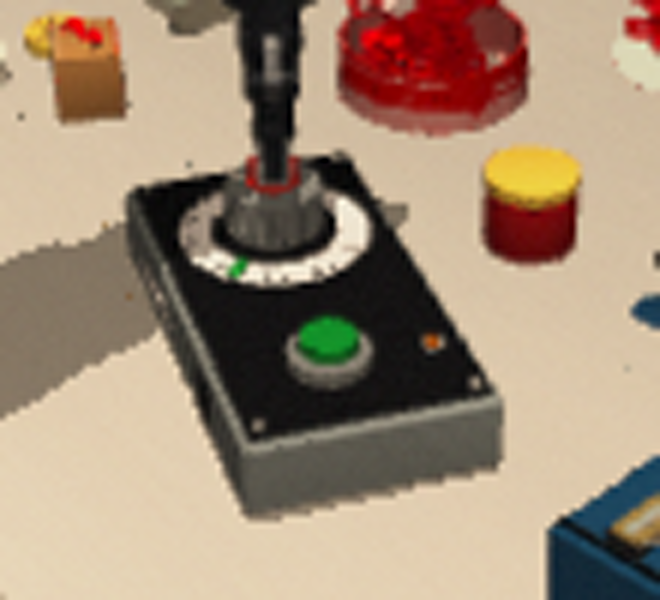

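View pics/top2.png

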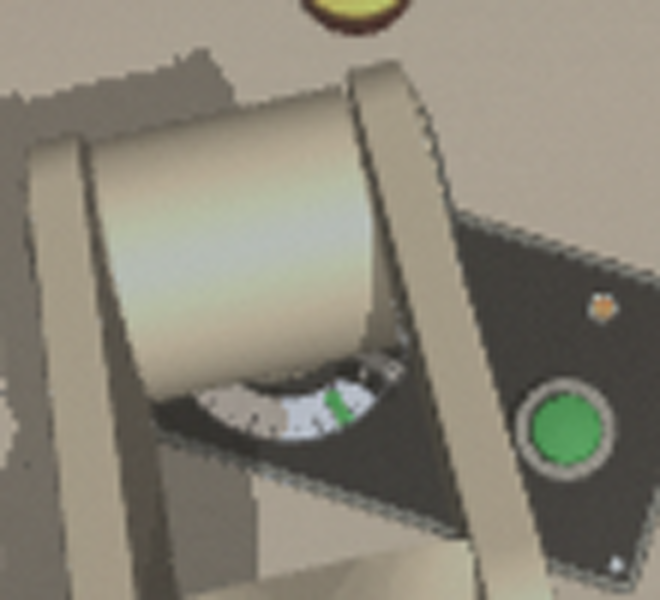

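Run:
```python
from h import *
p=lambda P,o,f:(proj('scene',[P])[0]-o+.5)*f-.5
for z in(162.1,175,190): print('s1',z,p((573.3,132.4,z),[190,120],5))
for z in(68.5,90,98,100,114.5): 
    print('s2',z,p((573.8,128.8,z),[195,150],6), 'near finger',p((573.8-17*.545,128.8-17*.839,z),[195,150],6))
```

```text
s1 162.1 [246.09503604 225.61224014]
s1 175 [245.7224473  210.39538845]
s1 190 [245.28428023 192.51024614]
s2 68.5 [272.36066309 220.26045037] near finger [273.27359013 234.4449547 ]
s2 90 [271.69585323 191.77774808] near finger [272.60972911 205.79096244]
s2 98 [271.44562994 181.06321811] near finger [272.35983694 195.0109053 ]
s2 100 [271.38282927 178.37460572] near finger [272.29711714 192.30575631]
s2 114.5 [270.92456567 158.76161805] near finger [271.83941648 172.57099751]
```

Run:
```python
from h import *
for z in(190.6,215,235): print(z,proj('scene',[(182.6,597.1,z)]),proj('top',[(182.6,597.1,z)]))
a=cv2.imread('pics/scene0.png')[60:160,40:140]; cv2.imwrite('pics/g0.png',cv2.resize(a,None,fx=6,fy=6,interpolation=cv2.INTER_CUBIC))
a=cv2.imread('pics/top0.png')[320:384,0:100]; cv2.imwrite('pics/g0t.png',cv2.resize(a,None,fx=6,fy=6,interpolation=cv2.INTER_CUBIC))
f=r.grab_frame('scene')[:,:,::-1]; cv2.imwrite('pics/s3.png',cv2.resize(f[130:210,200:280],None,fx=7,fy=7,interpolation=cv2.INTER_CUBIC))
```

```text
190.6 [[ 91.9323445  141.62772659]] [[ 62.93101481 349.72174427]]
215 [[ 90.49652871 136.02004738]] [[ 57.80528881 353.02041195]]
235 [[ 89.29913431 131.34840606]] [[ 53.39748827 355.85691322]]
```

View pics/g0.png

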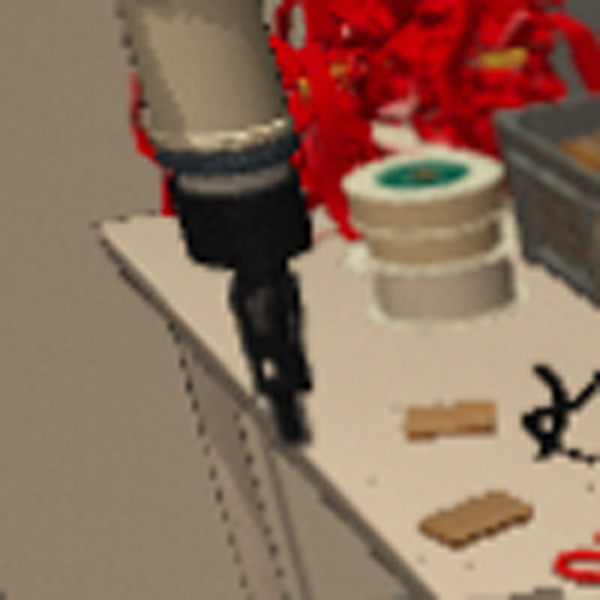

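View pics/g0t.png

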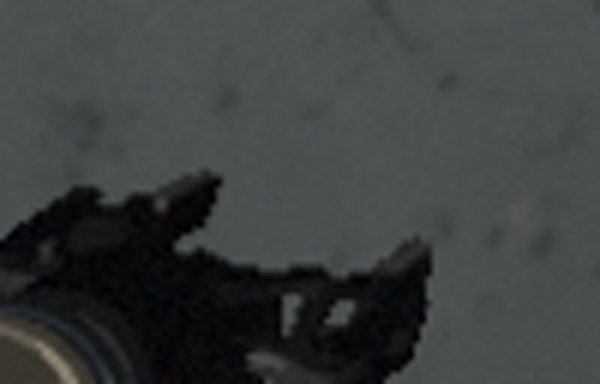

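View pics/s3.png

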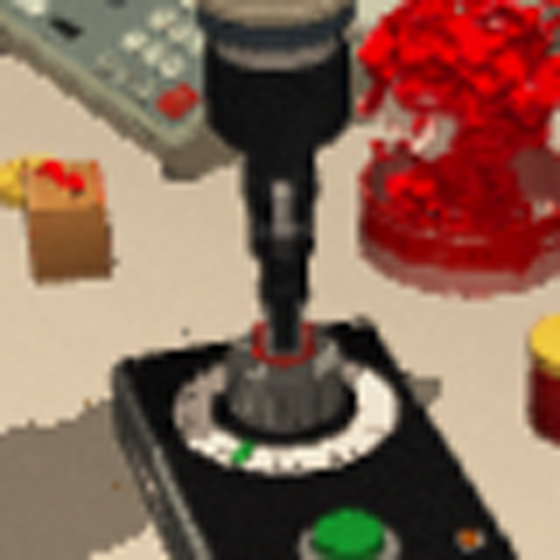

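>>> jog_arm --increments "0 0 0 0 0 0 0; 0 0 0 0 0 0 0.3; 0 0 0 0 0 0 0.6; 0 0 0 0 0 0 1; 0 0 0 0 0 0 1; 0 0 0 0 0 0 1; 0 0 -3 0 0 0 1; 0 0 -3 0 0 0 1"

```text
clock: 5.9
eef_pos: [572.4, 128.2, 128.2]
tcp_rot: [-3.14, -0.002, 2.566]
contact_force: [0.5, -0.1, -0.1]
opening: 0.996
```

Run:
```python
from h import *
s=r.sense(); print(s['eef_pos'],s['tcp_rot'],s['opening'])
f=r.grab_frame('scene'); cv2.imwrite('pics/s4f.png',f[:,:,::-1]);cv2.imwrite('pics/s4.png',cv2.resize(f[130:210,200:280,::-1],None,fx=7,fy=7,interpolation=cv2.INTER_CUBIC))
measure(f,'scene',(574,127))
```

```text
[572.44989192 128.20380423 128.21548593] [-3.13976375e+00 -1.70814038e-03  2.56583531e+00] 0.99615529340166
ptr [-1.525 -1.462 93.919]
ringtop [ 0.585  0.587 49.998]
inner [-0.68  -0.685 36.803]
tab [  0.845   0.836 109.003]
```

View pics/s4.png

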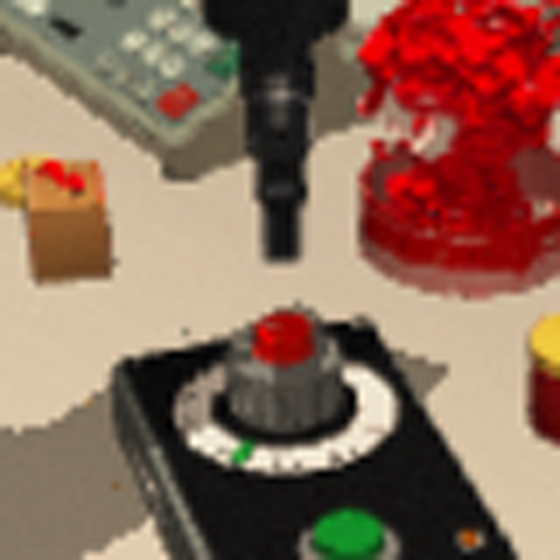

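Run:
```python
from h import *
from scipy.optimize import brentq
def zfor(x,y,row): return brentq(lambda z:proj('scene',[(x,y,z)])[0][1]-row,0,400)
for (x,y,tz_,row,rs) in [(573.3,132.4,162.1,120+190/5-.5,(42,50,57)),(572.4,128.2,128.2,166.7,(42,50,57)),(573.8,128.8,68.6,179.4,(17,22,30))]:
    print(tz_,[(q,round(zfor(x-q*.545,y-q*.839,row)-tz_,1)) for q in rs])
# top, start pose: yaw 2.845, both tips
yaw=2.845; d=np.array([np.sin(yaw),-np.cos(yaw)])
for q in (42,50,57):
  for z in (215,225,235):
    P=[[182.6+s*q*d[0],597.1+s*q*d[1],z] for s in(1,-1)]
    print(q,z,((proj('top',P)-[0,320]+.5)*6-.5).round(0).tolist())
```

```text
162.1 [(42, 52.5), (50, 56.8), (57, 60.4)]
128.2 [(42, 51.1), (50, 55.6), (57, 59.5)]
68.6 [(17, 41.3), (22, 44.3), (30, 49.1)]
42 215 [[257.0, 171.0], [442.0, 230.0]]
42 225 [[243.0, 179.0], [430.0, 239.0]]
42 235 [[229.0, 187.0], [418.0, 248.0]]
50 215 [[239.0, 165.0], [460.0, 236.0]]
50 225 [[225.0, 173.0], [448.0, 245.0]]
50 235 [[211.0, 182.0], [436.0, 254.0]]
57 215 [[224.0, 160.0], [475.0, 241.0]]
57 225 [[210.0, 168.0], [463.0, 250.0]]
57 235 [[195.0, 176.0], [451.0, 259.0]]
```

>>> jog_arm --increments "0 0 2.5 0 0 0 1; 0 0 2.5 0 0 0 1; 0 0 1.5 0 0 0 1; 0 0 1 0 0 0 1; 0 0 0.8 0 0 0 1; 0 0 0.5 0 0 0 1; 0 0 0 0 0 0 1; 0 0 0 0 0 0 1"

```text
clock: 6.75
eef_pos: [573.7, 128.5, 40.8]
tcp_rot: [3.141, 0.0, 2.566]
contact_force: [-0.2, -0.6, -0.1]
opening: 0.999
```

Run:
```python
from h import *
s=r.sense(); print(s['eef_pos'],s['contact_force'],s['opening'])
f=r.grab_frame('scene'); cv2.imwrite('pics/s5.png',cv2.resize(f[130:210,200:280,::-1],None,fx=7,fy=7,interpolation=cv2.INTER_CUBIC))
```

```text
[573.74737136 128.53550612  40.79001161] [-0.23533587 -0.5744427  -0.08645096] 0.998605433234122
```

View pics/s5.png

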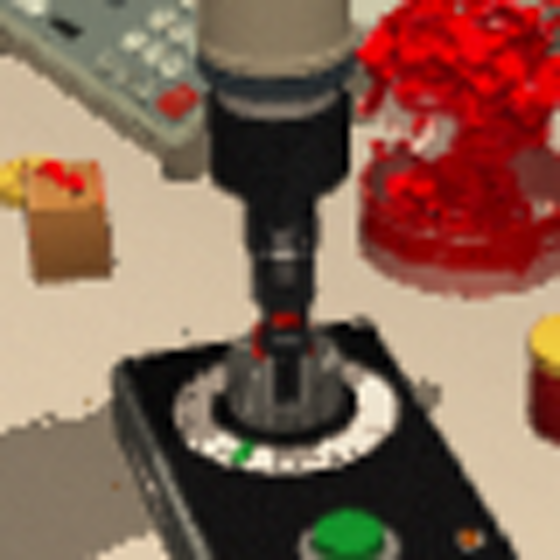

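>>> jog_arm --increments "0 0 0.5 0 0 0 1; 0 0 0.4 0 0 0 1; 0 0 0.3 0 0 0 1; 0 0 0.2 0 0 0 1; 0 0 0.1 0 0 0 1; 0 0 0 0 0 0 1; 0 0 0 0 0 0 1; 0 0 0 0 0 0 1"

```text
clock: 7.6
eef_pos: [573.5, 128.5, 25.5]
tcp_rot: [3.141, 0.0, 2.566]
contact_force: [-0.1, 0.3, 0.2]
opening: 1.001
```

Run:
```python
from h import *
s=r.sense(); print(s['eef_pos'],s['contact_force'],s['opening'])
f=r.grab_frame('scene'); cv2.imwrite('pics/s6.png',cv2.resize(f[150:210,200:280,::-1],None,fx=9,fy=9,interpolation=cv2.INTER_CUBIC))
for q in(42,50,57):
  for z in (65,70,75,80): print(q,z,((proj('scene',[(573.7-q*.545,128.5-q*.839,z)])-[200,150]+.5)*9-.5).round())
```

```text
[573.49605865 128.46441433  25.52168203] [-0.06877622  0.33642119  0.21576301] 1.001136480251293
42 65 [[368. 391.]]
42 70 [[367. 381.]]
42 75 [[367. 371.]]
42 80 [[367. 361.]]
50 65 [[368. 402.]]
50 70 [[368. 392.]]
50 75 [[368. 382.]]
50 80 [[368. 372.]]
57 65 [[369. 411.]]
57 70 [[369. 401.]]
57 75 [[368. 391.]]
57 80 [[368. 381.]]
```

View pics/s6.png

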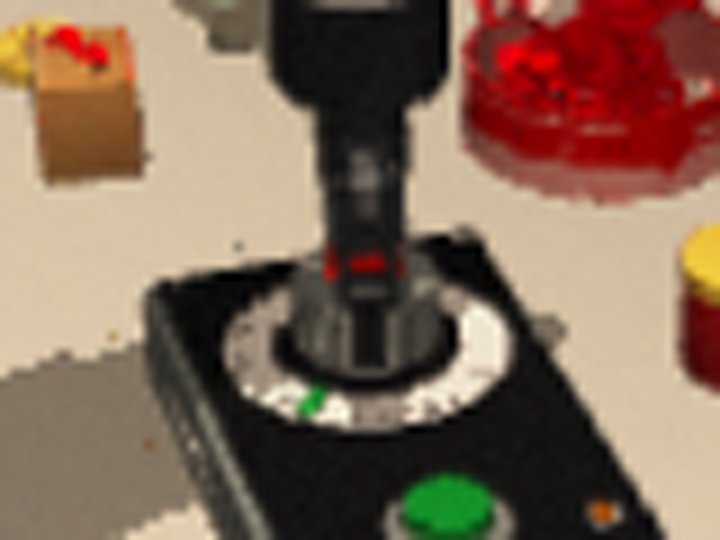

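>>> jog_arm --increments "0 0 0.2 0 0 0 1; 0 0 0.2 0 0 0 0.8; 0 0 0 0 0 0 0.7; 0 0 0 0 0 0 0.62; 0 0 0 0 0 0 0.56; 0 0 0 0 0 0 0.52; 0 0 0 0 0 0 0.49; 0 0 0 0 0 0 0.47" --squeeze 30

```text
clock: 8.45
eef_pos: [574.8, 129.5, 22.1]
tcp_rot: [3.139, 0.001, 2.566]
contact_force: [1.6, 6.6, 3.0]
opening: 0.734
```

>>> jog_arm --increments "0 0 0 0 0 0 0.45; 0 0 0 0 0 0 0.44; 0 0 0 0 0 0 0.42; 0 0 0 0 0 0 0.40; 0 0 0 0 0 0 0.38; 0 0 0 0 0 0 0.36; 0 0 0 0 0 0 0.34; 0 0 0 0 0 0 0.34" --squeeze 30

```text
clock: 9.25
eef_pos: [575.2, 129.8, 22.5]
tcp_rot: [3.138, 0.002, 2.566]
contact_force: [2.4, 7.1, 4.6]
opening: 0.713
```

Run:
```python
from h import *
s=r.sense(); print(s['eef_pos'],s['contact_force'],s['wrist_torque'],s['opening'])
f=r.grab_frame('scene'); cv2.imwrite('pics/s7.png',cv2.resize(f[150:210,200:280,::-1],None,fx=9,fy=9,interpolation=cv2.INTER_CUBIC))
```

```text
[575.20853185 129.77406686  22.50175285] [2.41418182 7.12617102 4.59590722] [ 1.04301908 -0.32765557  0.02650174] 0.7132351725359123
```

View pics/s7.png

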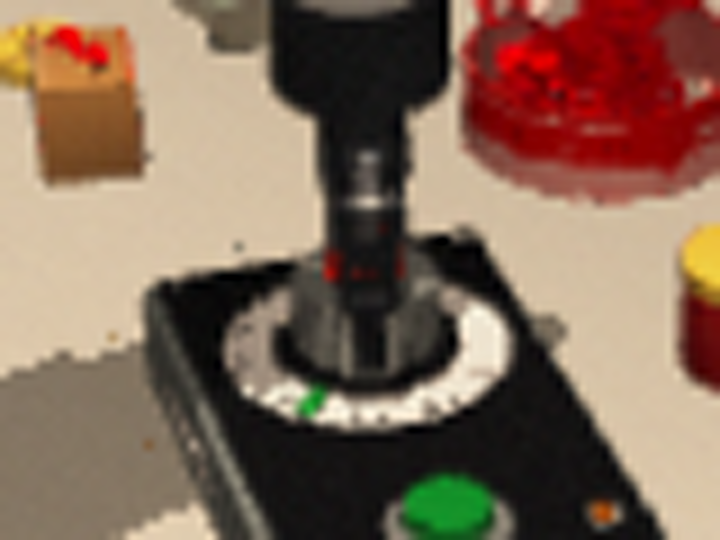

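>>> jog_arm --increments "0 0.1 0 0 0 0 0.34; 0 0.07 0 0 0 -0.05 0.34; 0 0 0 0 0 -0.1 0.34; 0 0 0 0 0 -0.1 0.34; 0 0 0 0 0 -0.1 0.34; 0 0 0 0 0 -0.1 0.34; 0 0 0 0 0 -0.1 0.34; 0 0 0 0 0 -0.1 0.34"

```text
clock: 10.1
eef_pos: [575.2, 130.2, 22.4]
tcp_rot: [3.141, 0.002, -3.064]
contact_force: [-0.4, 1.3, 8.1]
opening: 0.713
```

Run:
```python
from h import *
s=r.sense(); print(s['eef_pos'],s['contact_force'],s['wrist_torque'],s['tcp_rot'],s['opening'])
f=r.grab_frame('scene'); cv2.imwrite('pics/s8.png',cv2.resize(f[150:210,200:280,::-1],None,fx=9,fy=9,interpolation=cv2.INTER_CUBIC))
```

```text
[575.16079083 130.15112335  22.43018207] [-0.35165256  1.29996457  8.06660963] [ 0.45987695  0.13587734 -0.09386792] [ 3.14116330e+00  1.73032716e-03 -3.06354188e+00] 0.7134332584853487
```

View pics/s8.png

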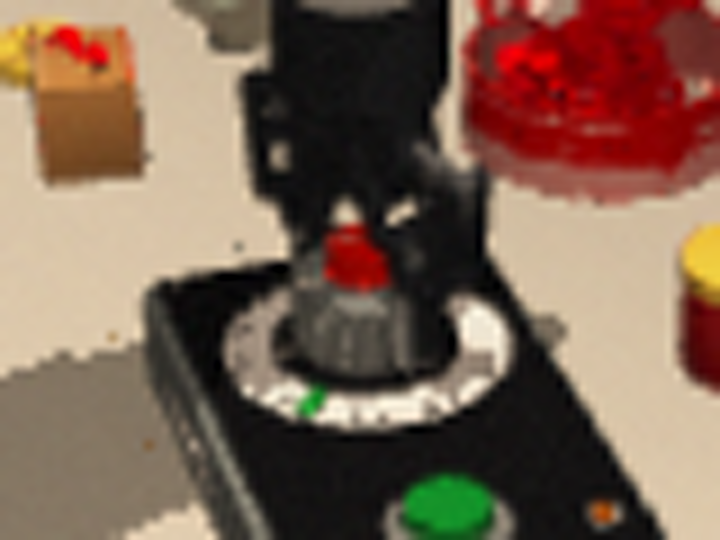

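>>> jog_arm --increments "0 0 0 0 0 -0.12 0.34; 0 0 0 0 0 -0.13 0.34; 0 0 0 0 0 -0.13 0.34; 0 0 0 0 0 -0.13 0.34; 0 0 0 0 0 -0.13 0.34; 0 0 0 0 0 -0.12 0.34; 0 0 0 0 0 -0.07 0.34; 0 0 0 0 0 0 0.34"

```text
clock: 10.95
eef_pos: [574.9, 130.5, 22.4]
tcp_rot: [-3.141, 0.001, -2.235]
contact_force: [-0.7, 3.5, 10.1]
opening: 0.714
```

Run:
```python
from h import *
s=r.sense(); print(s['eef_pos'],s['contact_force'],s['wrist_torque'],s['tcp_rot'],s['opening'])
f=r.grab_frame('scene'); cv2.imwrite('pics/s9f.png',f[:,:,::-1]); cv2.imwrite('pics/s9.png',cv2.resize(f[150:210,200:280,::-1],None,fx=9,fy=9,interpolation=cv2.INTER_CUBIC))
for ax in [(574,127),(574,128.9),(575,130)]: print(ax);measure(f,'scene',ax)
```

```text
[574.9376857  130.46273535  22.43970383] [-0.66567317  3.51578922 10.0648898 ] [0.68694925 0.38710913 0.08058364] [-3.14113415e+00  1.46600352e-03 -2.23504744e+00] 0.7137484681230674
(574, 127)
ptr [ -1.49   -1.522 118.144]
ringtop [ 0.77   0.805 92.524]
inner [-0.745 -0.743 36.573]
tab [  0.845   0.836 110.966]
(574, 128.9)
ptr [-1.515 -1.542 99.199]
ringtop [ 0.83   0.871 88.557]
inner [-0.705 -0.711 38.172]
tab [  0.875   0.866 108.612]
(575, 130)
ptr [-1.51  -1.525 82.117]
ringtop [ 0.85   0.889 82.918]
inner [-0.685 -0.685 34.205]
tab [  0.875   0.871 101.818]
```

View pics/s9.png

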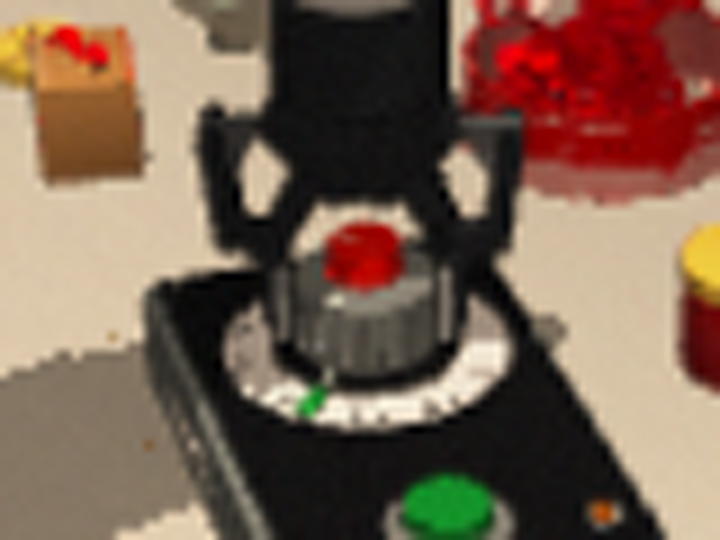

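Run:
```python
from h import *
f=cv2.imread('pics/s9f.png')[:,:,::-1]
for ax in [(573.8,128.9),(574,127.5)]:
  for z in (65,):
    for r0,r1 in((34,40),(37,40)):
      t,v=prof(f,'scene',r0,r1,z,minc,ax=np.array(ax),lo=.45,hi=1.3); print('ptr',ax,peak(t,v)); print(np.c_[t[::42],v[::42]].round(2).tolist())
  for rr in((43,50),(45,59),(50,60)): print('tab',peak(*prof(f,'scene',*rr,65,green,ax=np.array(ax))))
cv2.imwrite('pics/s9z.png',cv2.resize(f[178:200,220:260,::-1],None,fx=18,fy=18,interpolation=cv2.INTER_CUBIC))
for t in (.8,.9):
  w=t-.325+np.pi
  for q in (36,41,50): print(t,q,((proj('scene',[(573.7+q*np.cos(w),128.7+q*np.sin(w),65)])-[220,178]+.5)*18-.5).round())
```

```text
ptr (573.8, 128.9) (np.float64(0.8525694444444445), np.float64(0.8521184542640644), np.float32(72.808235))
[[0.45, 20.8], [0.5, 23.81], [0.55, 25.24], [0.6, 23.34], [0.65, 19.82], [0.7, 23.3], [0.75, 45.06], [0.8, 77.72], [0.85, 96.54], [0.9, 83.53], [0.95, 52.06], [1.0, 30.32], [1.05, 23.86], [1.09, 19.07], [1.14, 19.5], [1.19, 20.8], [1.24, 19.79], [1.29, 18.94]]
ptr (573.8, 128.9) (np.float64(0.872638888888889), np.float64(0.8695415375408816), np.float32(60.615604))
[[0.45, 29.1], [0.5, 34.04], [0.55, 33.82], [0.6, 29.02], [0.65, 24.33], [0.7, 23.1], [0.75, 36.75], [0.8, 62.7], [0.85, 86.98], [0.9, 85.51], [0.95, 60.35], [1.0, 37.34], [1.05, 27.81], [1.09, 22.12], [1.14, 22.16], [1.19, 24.36], [1.24, 23.24], [1.29, 22.18]]
tab (np.float64(0.865), np.float64(0.8573316993910095), np.float32(84.637184))
tab (np.float64(0.8750000000000002), np.float64(0.8680274737649467), np.float32(109.06058))
tab (np.float64(0.8800000000000001), np.float64(0.8722651789907346), np.float32(119.42561))
ptr (574, 127.5) (np.float64(0.8218750000000001), np.float64(0.8201653810209644), np.float32(68.04063
[... 332 characters left out ...]
8401006465033847), np.float32(54.46351))
[[0.45, 32.77], [0.5, 35.43], [0.55, 31.91], [0.6, 26.7], [0.65, 23.5], [0.7, 31.35], [0.75, 52.24], [0.8, 75.32], [0.85, 85.53], [0.9, 69.21], [0.95, 47.0], [1.0, 34.22], [1.05, 28.01], [1.09, 25.14], [1.14, 28.79], [1.19, 29.7], [1.24, 28.76], [1.29, 28.18]]
tab (np.float64(0.8400000000000001), np.float64(0.831955032389808), np.float32(88.06748))
tab (np.float64(0.8550000000000002), np.float64(0.8442319484136483), np.float32(110.42938))
tab (np.float64(0.8600000000000001), np.float64(0.849241660511011), np.float32(119.20908))
0.8 36 [[289. 254.]]
0.8 41 [[277. 266.]]
0.8 50 [[257. 287.]]
0.9 36 [[304. 258.]]
0.9 41 [[295. 270.]]
0.9 50 [[278. 292.]]
```

View pics/s9z.png

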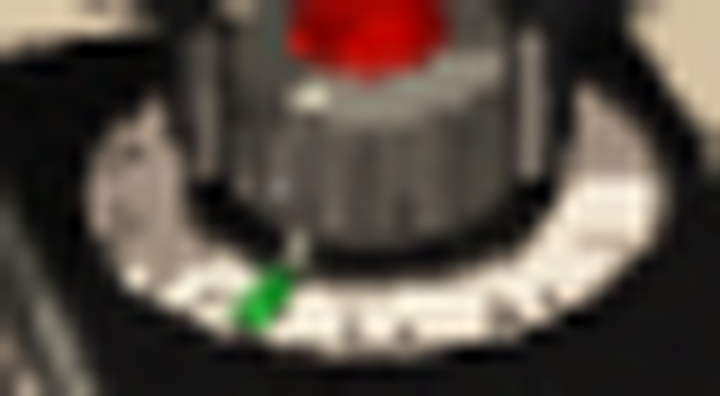

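>>> jog_arm --increments "0 0 -0.05 0 0 0 0.42; 0 0 -0.03 0 0 0 0.46; 0 0 0 0 0 0 0.55; 0 0 0 0 0 0 0.75; 0 0 0 0 0 0 1; 0 0 0 0 0 0 1; 0 0 0 0 0 0 1; 0 0 0 0 0 0 1"

```text
clock: 11.8
eef_pos: [574.3, 129.8, 22.1]
tcp_rot: [3.142, -0.0, -2.237]
contact_force: [-0.4, -0.7, -0.3]
opening: 0.999
```

>>> jog_arm --increments "0 0 -1 0 0 0 1; 0 0 -3 0 0 0 1; 0 0 -4 0 0 0 1; 0 0 -4 0 0 0 1; 0 0 -3 0 0 0 1; 0 0 0 0 0 0 1; 0 0 0 0 0 0 1; 0 0 0 0 0 0 1"

```text
clock: 12.6
eef_pos: [573.4, 129.7, 171.3]
tcp_rot: [3.141, -0.001, -2.237]
contact_force: [-0.6, 0.6, 0.5]
opening: 1.001
```

>>> jog_arm --increments "3.9 -1.6 0 0 0 0 1; 3.9 -1.6 0 0 0 0 -1; 3.9 -1.6 0 0 0 0 -1; 3.9 -1.6 0 0 0 0 -1; 3.9 -1.6 0 0 0 0 -1; 3.9 -1.6 0 0 0 0 -1; 3.9 -1.6 0 0 0 0 -1; 3.9 -1.6 0 0 0 0 -1"

```text
clock: 13.4
eef_pos: [480.4, -195.7, 170.8]
tcp_rot: [3.139, -0.001, -2.237]
contact_force: [0.1, 0.1, 0.6]
opening: 0.005
```

>>> jog_arm --increments "0 0 0 0 0 0 -1; 0 0 0 0 0 0 -1; 0 0 0 0 0 0 -1; 0 0 0 0 0 0 -1; 0 0 0 0 0 0 -1; 0 0 0 0 0 0 -1; 0 0 0 0 0 0 -1; 0 0 0 0 0 0 -1"

```text
clock: 14.2
eef_pos: [482.1, -194.3, 172.2]
tcp_rot: [-3.142, 0.0, -2.237]
contact_force: [0.0, -0.5, 0.5]
opening: -0.002
```

Run:
```python
from h import *
s=r.sense(); print(s['eef_pos'],s['qpos'],s['opening'])
f=r.grab_frame('top'); cv2.imwrite('pics/t10.png',cv2.resize(f[160:256,195:323,::-1],None,fx=6,fy=6,interpolation=cv2.INTER_CUBIC))
g=r.grab_frame('scene'); cv2.imwrite('pics/s10f.png',g[:,:,::-1]); cv2.imwrite('pics/t10f.png',f[:,:,::-1])
measure(f); t,v=prof(f,'top',35,40,65,minc,lo=.4,hi=1.3); print(peak(t,v))
measure(g,'scene',(574,127.5)); t,v=prof(g,'scene',35,40,65,minc,lo=.4,hi=1.3,ax=np.array((574,127.5))); print(peak(t,v))
```

```text
[ 482.0698413  -194.26994708  172.2144873 ] [-3.85958964e-01  2.10358777e-01  1.87641019e+00 -1.48341689e-05
  1.05474807e+00 -2.86134859e+00] -0.001913366409087649
ptr [ 0.81   0.805 95.033]
ringtop [ 0.8    0.801 47.554]
inner [-0.735 -0.747 95.126]
tab [ 0.845  0.832 74.746]
(np.float64(0.81125), np.float64(0.80526742618468), np.float32(89.85804))
ptr [ -1.505  -1.5   133.431]
ringtop [ 0.76   0.745 42.856]
inner [-0.75  -0.744 56.245]
tab [  0.855   0.845 105.633]
(np.float64(0.825), np.float64(0.8261721380470824), np.float32(63.918083))
```

View pics/t10.png

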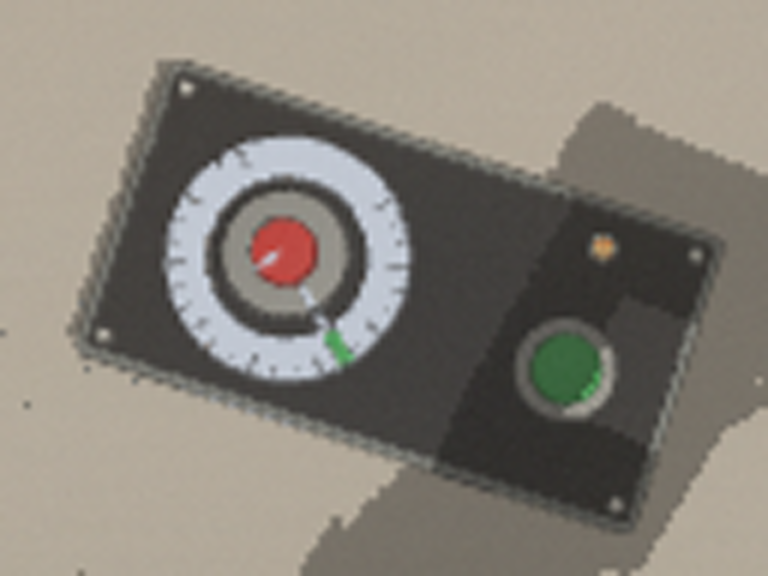

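View pics/s10f.png

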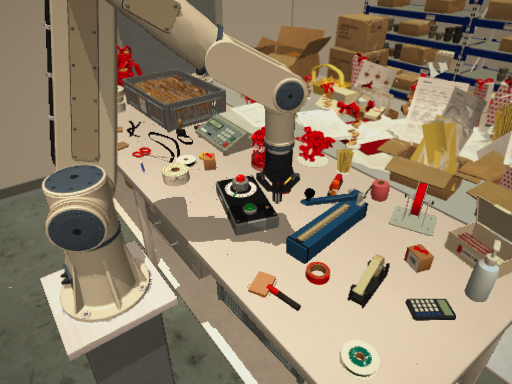

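The inner knob is unchanged (-0.747 now, -0.749 before). The ring reads 0.805 against 0.832 for the tab, so it is about 0.025 rad short. There is plenty of time, so I'll regrip and trim it.

>>> jog_arm --increments "-3.9 1.6 0 0 0 0 1; -3.9 1.6 0 0 0 0 1; -3.9 1.6 0 0 0 0 1; -3.9 1.6 0 0 0 0 1; -3.9 1.6 0 0 0 0 1; -3.9 1.6 0 0 0 0 1; -3.9 1.6 0 0 0 0 1; -3.9 1.6 0 0 0 0 1"

```text
clock: 15.1
eef_pos: [574.6, 131.7, 172.3]
tcp_rot: [-3.141, 0.0, -2.237]
contact_force: [-0.0, 0.3, -0.2]
opening: 1.003
```

>>> jog_arm --increments "0 0 0 0 0 0 1; 0 0 0 0 0 0 1; 0 0 2 0 0 0 1; 0 0 2.5 0 0 0 1; 0 0 2 0 0 0 1; 0 0 0 0 0 0 1; 0 0 0 0 0 0 1; 0 0 0 0 0 0 1"

```text
clock: 15.9
eef_pos: [575.1, 129.4, 108.5]
tcp_rot: [-3.14, 0.001, -2.238]
contact_force: [-0.4, -0.1, 0.3]
opening: 1.0
```

>>> jog_arm --increments "-0.05 0.04 2 0 0 0 1; 0 0 2.5 0 0 0 1; 0 0 2 0 0 0 1; 0 0 1 0 0 0 1; 0 0 0.7 0 0 0 1; 0 0 0.4 0 0 0 1; 0 0 0 0 0 0 1; 0 0 0 0 0 0 0.8"

```text
clock: 16.7
eef_pos: [574.9, 130.6, 21.9]
tcp_rot: [-3.141, 0.001, -2.237]
contact_force: [-0.5, -0.1, 0.7]
opening: 0.903
```

>>> jog_arm --increments "0 0 0 0 0 0 0.65; 0 0 0 0 0 0 0.56; 0 0 0 0 0 0 0.5; 0 0 0 0 0 0 0.47; 0 0 0 0 0 0 0.45; 0 0 0 0 0 0 0.42; 0 0 0 0 0 0 0.38; 0 0 0 0 0 0 0.34" --squeeze 30

```text
clock: 17.5
eef_pos: [574.8, 130.4, 21.6]
tcp_rot: [-3.141, 0.001, -2.237]
contact_force: [1.1, -2.2, 5.5]
opening: 0.718
```

Run:
```python
from h import *
s=r.sense(); print(s['eef_pos'],s['contact_force'],s['wrist_torque'],s['tcp_rot'],s['opening'])
g=r.grab_frame('scene')
for ax in [(574,127.5)]:
  print(peak(*prof(g,'scene',35,40,65,minc,lo=.4,hi=1.3,ax=np.array(ax))),peak(*prof(g,'scene',45,59,65,green,ax=np.array(ax))))
```

```text
[574.80810439 130.36066178  21.64858127] [ 1.08848981 -2.19179084  5.51643133] [-0.44966425 -0.14877415 -0.0233944 ] [-3.14075484e+00  5.09411079e-04 -2.23731766e+00] 0.7179266495582696
(np.float64(0.825), np.float64(0.8272980711201957), np.float32(64.2523)) (np.float64(0.8550000000000002), np.float64(0.8442402632937112), np.float32(111.40256))
```

Gripped without moving the ring. I'll turn it 0.025 rad, then open.

>>> jog_arm --increments "0 0 0 0 0 0 0.34; 0 0 0 0 0 -0.013 0.34; 0 0 0 0 0 -0.012 0.34; 0 0 0 0 0 0 0.34; 0 0 0 0 0 0 0.34; 0 0 0 0 0 0 0.34; 0 0 0 0 0 0 0.34; 0 0 0 0 0 0 0.34"

```text
clock: 18.35
eef_pos: [574.9, 130.4, 21.7]
tcp_rot: [-3.141, 0.001, -2.212]
contact_force: [1.1, -2.9, 5.6]
opening: 0.718
```

>>> jog_arm --increments "0 0 -0.04 0 0 0 0.42; 0 0 0 0 0 0 0.46; 0 0 0 0 0 0 0.55; 0 0 0 0 0 0 0.75; 0 0 0 0 0 0 1; 0 0 0 0 0 0 1; 0 0 0 0 0 0 1; 0 0 -1 0 0 0 1"

```text
clock: 19.15
eef_pos: [573.2, 130.3, 30.8]
tcp_rot: [3.14, -0.002, -2.212]
contact_force: [0.2, 0.2, -0.7]
opening: 0.999
```

>>> jog_arm --increments "0 0 -2.5 0 0 0 1; 0 0 -3.5 0 0 0 1; 0 0 -4 0 0 0 1; 0 0 -3.5 0 0 0 1; 0 0 -1 0 0 0 1; 2 -0.8 0 0 0 0 -1; 3.9 -1.6 0 0 0 0 -1; 3.9 -1.6 0 0 0 0 -1"

```text
clock: 19.95
eef_pos: [547.0, 27.4, 176.6]
tcp_rot: [3.141, -0.0, -2.211]
contact_force: [-0.7, -0.7, -0.6]
opening: 0.516
```

>>> jog_arm --increments "3.9 -1.6 0 0 0 0 -1; 3.9 -1.6 0 0 0 0 -1; 3.9 -1.6 0 0 0 0 -1; 3.9 -1.6 0 0 0 0 -1; 3.9 -1.6 0 0 0 0 -1; 2 -0.8 0 0 0 0 -1; 0 0 0 0 0 0 -1; 0 0 0 0 0 0 -1"

```text
clock: 20.75
eef_pos: [489.2, -196.7, 176.4]
tcp_rot: [3.141, 0.0, -2.214]
contact_force: [-0.1, 1.6, 0.3]
opening: 0.001
```

Run:
```python
from h import *
s=r.sense(); print(s['eef_pos'],s['qpos'],s['tcp_rot'],s['opening'])
f=r.grab_frame('top'); g=r.grab_frame('scene'); cv2.imwrite('pics/s11f.png',g[:,:,::-1]); cv2.imwrite('pics/t11f.png',f[:,:,::-1])
measure(f); t,v=prof(f,'top',35,40,65,minc,lo=.4,hi=1.3); print(peak(t,v))
t,v=prof(g,'scene',35,40,65,minc,lo=.4,hi=1.3,ax=np.array((574,127.5))); print(peak(t,v))
cv2.imwrite('pics/s11.png',cv2.resize(g[150:240,200:310,::-1],None,fx=6,fy=6,interpolation=cv2.INTER_CUBIC))
```

```text
[ 489.16422012 -196.7418722   176.40428784] [-3.85553664e-01  2.17699980e-01  1.85647252e+00  4.83072383e-04
  1.06800493e+00 -2.88424298e+00] [ 3.14091939e+00  2.60367569e-04 -2.21393266e+00] 0.0007738043742458618
ptr [  0.82    0.816 111.399]
ringtop [ 0.84   0.841 49.271]
inner [-0.735 -0.747 94.776]
tab [ 0.845  0.832 74.334]
(np.float64(0.8187500000000001), np.float64(0.8165647874857086), np.float32(107.43204))
(np.float64(0.83625), np.float64(0.8355483167939769), np.float32(105.5998))
```

View pics/s11.png

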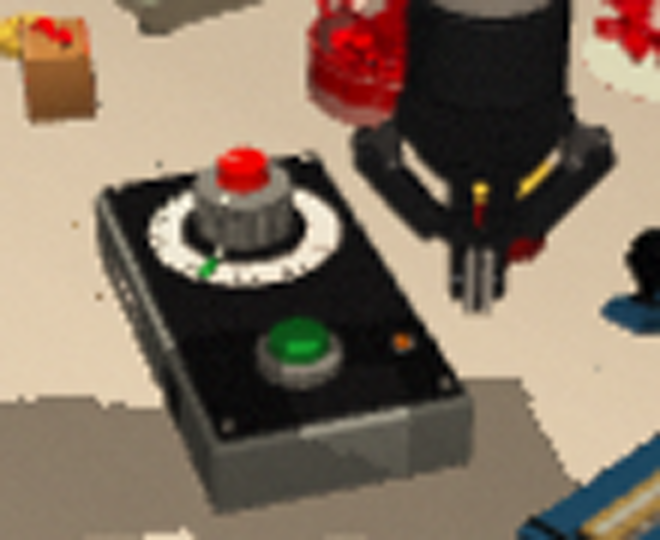

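Run:
```python
from h import *
print(r.sense()['eef_pos'])
for z in(176,190,200,210,220): print(z,(proj('scene',[(489.2,-196.7,z)])[0]-[200,150]+.5)*6-.5, proj('top',[(489.2,-196.7,z)]))
# button top/bezel from scene/top by triangulation
for z in (60,68,72,76,80): print(z, ray('scene',[((298+.5)/6-.5+200,(338+.5)/6-.5+150)],z)[0][:2], ray('top',tz([(566,368.5)]),z)[0][:2])
a=cv2.imread('pics/t11f.png'); cv2.imwrite('pics/t11z.png',cv2.resize(a[160:290,240:370],None,fx=4.5,fy=4.5,interpolation=cv2.INTER_CUBIC))
```

```text
[ 489.56619043 -195.87889486  176.4530288 ]
176 [471.82483752 369.67096493] [[361.774439   230.08772954]]
190 [472.79079673 346.88988187] [[363.3241129 230.1580186]]
200 [473.4891202  330.43252146] [[364.45912214 230.20949305]]
210 [474.1945299  313.81821955] [[365.61839778 230.26206233]]
220 [474.90713949 297.04458953] [[366.8027257  230.31576171]]
60 [532.04042141  11.03039553] [516.49745074 -11.24586522]
68 [525.38520416   1.83391241] [516.40795254 -10.51343611]
72 [522.05759554  -2.76432915] [516.36320343 -10.14722156]
76 [518.72998691  -7.36257071] [516.31845433  -9.78100701]
80 [515.40237829 -11.96081227] [516.27370523  -9.41479246]
```

View pics/t11z.png

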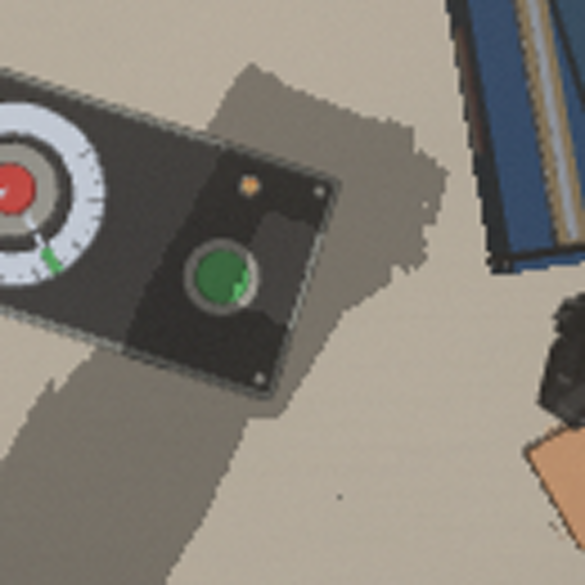

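Run:
```python
from h import *
a=cv2.imread('pics/t11f.png'); cv2.imwrite('pics/t11y.png',cv2.resize(a[180:300,300:440],None,fx=5,fy=5,interpolation=cv2.INTER_CUBIC))
for z in(176,210,290,350): print(((proj('top',[(489.4,-196.2,z)])[0]-[300,180]+.5)*5-.5).round())
```

```text
[310. 252.]
[329. 253.]
[380. 255.]
[425. 257.]
```

View pics/t11y.png

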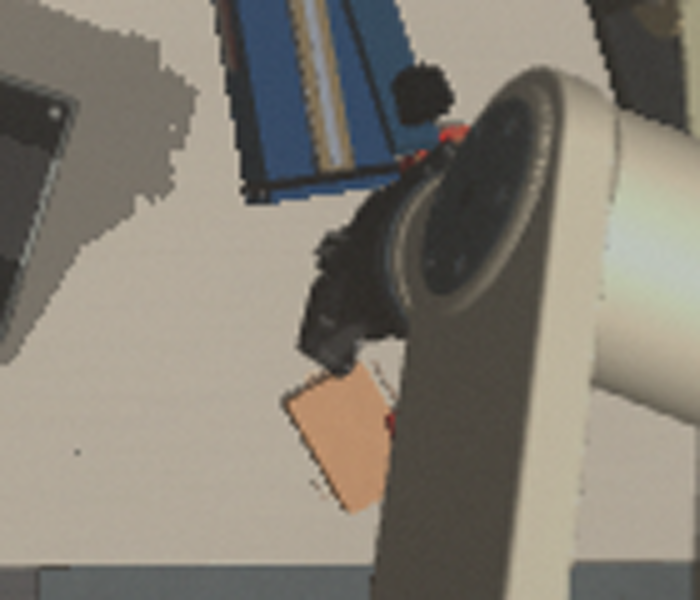

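>>> jog_arm --increments "-3.3 1.79 0 0 0 0 -1; -3.3 1.79 0 0 0 0 -1; -3.3 1.79 0 0 0 0 -1; -3.3 1.79 0 0 0 0 -1; -3.3 1.79 0 0 0 0 -1; 0 0 3 0 0 0 -1; 0 0 0 0 0 0 -1; 0 0 0 0 0 0 -1"

```text
clock: 21.65
eef_pos: [515.9, -10.4, 146.5]
tcp_rot: [3.14, -0.001, -2.211]
contact_force: [-0.6, -0.1, -0.1]
opening: -0.001
```

>>> jog_arm --increments "0 0 0 0 0 0 -1; 0 0 3 0 0 0 -1; 0 0 3 0 0 0 -1; 0 0 2 0 0 0 -1; 0 0 0.8 0 0 0 -1; 0 0 0 0 0 0 -1; 0 0 0 0 0 0 -1; 0 0 0 0 0 0 -1"

```text
clock: 22.45
eef_pos: [517.6, -11.3, 59.9]
tcp_rot: [-3.14, 0.001, -2.213]
contact_force: [-0.6, 0.2, 0.5]
opening: 0.001
```

Run:
```python
from h import *
s=r.sense(); print(s['eef_pos'],s['contact_force'])
g=r.grab_frame('scene'); cv2.imwrite('pics/s12.png',cv2.resize(g[150:240,200:310,::-1],None,fx=6,fy=6,interpolation=cv2.INTER_CUBIC))
```

```text
[517.62218794 -11.27734355  59.89635105] [-0.55510898  0.22659943  0.54438771]
```

View pics/s12.png

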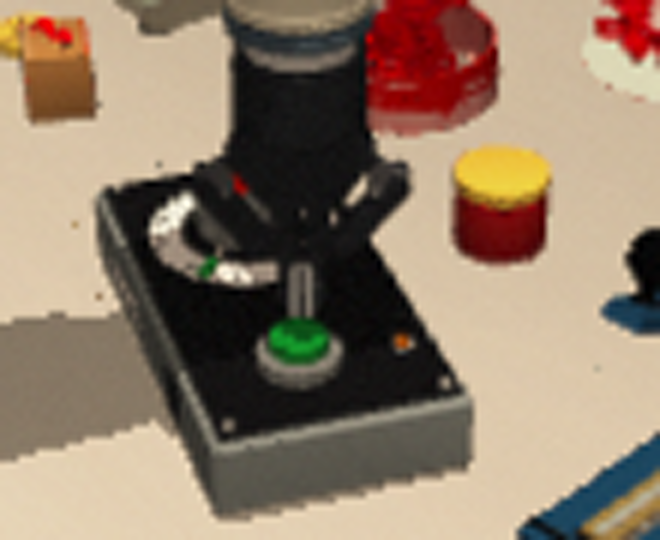

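>>> jog_arm --increments "0 0 0.5 0 0 0 -1; 0 0 0.4 0 0 0 -1; 0 0 0.2 0 0 0 -1; 0 0 0.1 0 0 0 -1; 0 0 0.1 0 0 0 -1; 0 0 0.1 0 0 0 -1; 0 0 0 0 0 0 -1; 0 0 0 0 0 0 -1"

```text
clock: 23.3
eef_pos: [516.6, -11.1, 44.6]
tcp_rot: [-3.142, 0.0, -2.212]
contact_force: [0.3, 1.0, -0.4]
opening: -0.002
```

>>> jog_arm --increments "0 0 0.1 0 0 0 -1; 0 0 0.1 0 0 0 -1; 0 0 0.1 0 0 0 -1; 0 0 0.1 0 0 0 -1; 0 0 0 0 0 0 -1; 0 0 0 0 0 0 -1; 0 0 0 0 0 0 -1; 0 0 0 0 0 0 -1"

```text
clock: 24.1
eef_pos: [516.6, -11.1, 40.7]
tcp_rot: [-3.141, 0.0, -2.212]
contact_force: [-0.8, 0.0, 2.5]
opening: 0.001
```

Contact at about z = 42. I'll press in steps.

>>> jog_arm --increments "0 0 0.1 0 0 0 -1; 0 0 0.1 0 0 0 -1; 0 0 0.1 0 0 0 -1; 0 0 0.1 0 0 0 -1; 0 0 0 0 0 0 -1; 0 0 0 0 0 0 -1; 0 0 0 0 0 0 -1; 0 0 0 0 0 0 -1"

```text
clock: 24.9
eef_pos: [516.6, -11.1, 36.6]
tcp_rot: [-3.141, 0.0, -2.212]
contact_force: [-1.2, -0.7, 4.5]
opening: 0.001
```

>>> jog_arm --increments "0 0 0.05 0 0 0 -1; 0 0 0.05 0 0 0 -1; 0 0 0.05 0 0 0 -1; 0 0 0.05 0 0 0 -1; 0 0 0 0 0 0 -1; 0 0 0 0 0 0 -1; 0 0 0 0 0 0 -1; 0 0 0 0 0 0 -1"

```text
clock: 25.7
eef_pos: [516.7, -11.1, 35.9]
tcp_rot: [-3.141, 0.0, -2.212]
contact_force: [-5.4, 0.8, 22.8]
opening: -0.003
```

The button is fully in against its stop (22.8 N). Now I'll let it go and back away.

>>> jog_arm --increments "0 0 -0.3 0 0 0 -1; 0 0 -0.7 0 0 0 -1; 0 0 -2 0 0 0 -1; 0 0 -4 0 0 0 -1; 0 0 -4 0 0 0 -1; 0 0 -3 0 0 0 -1; 3 -1.6 0 0 0 0 -1; 3.5 -1.8 0 0 0 0 -1"

```text
clock: 26.5
eef_pos: [505.6, -83.5, 175.9]
tcp_rot: [-3.14, 0.001, -2.21]
contact_force: [0.6, -0.1, -0.5]
opening: -0.002
```

>>> jog_arm --increments "3.5 -1.8 0 0 0 0 -1; 3.5 -1.8 0 0 0 0 -1; 3 -1.8 0 0 0 0 -1; 0 0 0 0 0 0 -1; 0 0 0 0 0 0 -1; 0 0 0 0 0 0 -1; 0 0 0 0 0 0 -1; 0 0 0 0 0 0 -1"

```text
clock: 27.3
eef_pos: [488.4, -195.1, 174.6]
tcp_rot: [3.141, 0.0, -2.211]
contact_force: [-0.3, 0.3, -0.2]
opening: -0.001
```

Run:
```python
from h import *
s=r.sense(); print(s['clock'],s['eef_pos'],s['contact_force'])
f=r.grab_frame('top'); g=r.grab_frame('scene')
measure(f); print(peak(*prof(f,'top',35,40,65,minc,lo=.4,hi=1.3)))
print(peak(*prof(g,'scene',35,40,65,minc,lo=.4,hi=1.3,ax=np.array((574,127.5)))))
cv2.imwrite('pics/t13.png',f[:,:,::-1]); cv2.imwrite('pics/s13.png',cv2.resize(g[130:240,150:310,::-1],None,fx=5,fy=5,interpolation=cv2.INTER_CUBIC))
```

```text
27.3 [ 488.43389244 -195.07170384  174.57236438] [-0.31778309  0.27893579 -0.23702859]
ptr [  0.82    0.816 111.818]
ringtop [ 0.84   0.838 49.357]
inner [-0.735 -0.749 95.752]
tab [ 0.84   0.832 75.016]
(np.float64(0.81625), np.float64(0.8160216878083396), np.float32(106.633026))
(np.float64(0.83625), np.float64(0.8354330392458416), np.float32(103.41165))
```

View pics/s13.png

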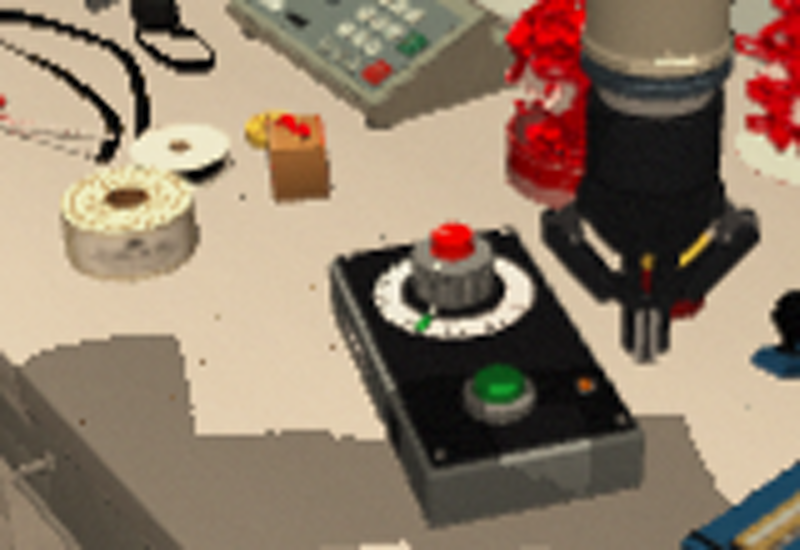

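View pics/t13.png

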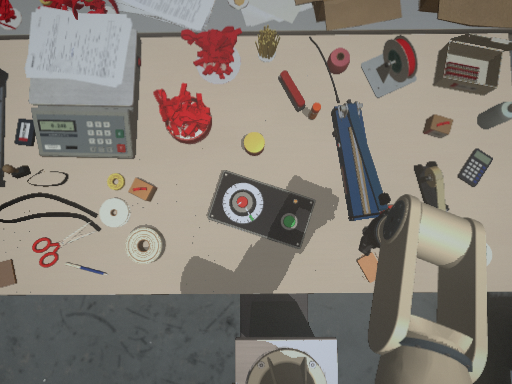

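The pointer meets the tab and the inner knob is unchanged. The button is back up, the bystanders haven't moved and the arm is clear.

```bash
python3 -c "
from rig import r
print(r.sign_off())"
```

```text
the job is handed in; nothing more can be done
None
```

The outer ring is set to the green tab, and I then pressed the green button fully in and let it go. I handed the job in at about 27.4 s; sign-off gives no verdict.

**Ring:** I turned it about 1.5 rad at a 30 N squeeze, in one main turn and a second grip that trimmed it by 0.025 rad. The last pictures put the ring at 0.816 to 0.838 rad and the tab at 0.832 in the top view, and at 0.835 against about 0.845 in the scene view. That is agreement to roughly 0.02 rad, about the limit of the pictures.

**Button:** I pressed it only after the ring was set, until it met its stop. The force read 22.8 N there, and in the last picture the button is back up.

**Left alone:** The inner knob reads -0.749 rad both before and after. The tab reads the same as at the start. The bystanders show no visible movement, and the arm ended clear of everything.

**What went wrong:**
- **First grip:** The real fingertips sit about 35 to 50 mm higher than the reported TCP position. Because of that, my first grip closed on the red inner knob at the 30 N setting instead of the ring. I opened without turning it, and the later checks showed the inner knob had not moved.
- **Ring grips:** I then set the height from the pictures. The first ring grip was about 2 mm off-centre, with up to about 10 N on the wrist. Finger force was never measured, only set by the 30 N squeeze.

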